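# Free the hand press and seat the bush

## Robot

A 7-joint arm with a two-finger parallel gripper is mounted at the origin on the work surface. World frame = base frame: x ahead of the robot, y to its left, z up, the work surface at z = 0. Lengths are in m, angles in rad, forces in N, time in s.
With the tool pointing down it reaches from about 0.4 to 0.85 m from the base axis. Payload 10.4 kg.
Tool frame: the origin (TCP) lies at the centre of the arm's flange, where the gripper is bolted on; the fingertips stand 173 mm ahead of it and the grasp point (between the pads) lies 155 mm ahead of it; z points along the fingers, y is the line along which they close (so a half turn about z gives the same grasp; the last joint's range is limited). The gripper opens to 85 mm and grips with 20 to 120 N. Pads are 22 mm wide; open, the fingers measure 114 mm over their backs; the gripper's body (76 mm by 85 mm) begins 54 mm behind the grasp point. The pads swing forward as they close: fully open they stand 13 mm farther back than shut.
Start: joints at [-1.191, 0.332, -0.065, 1.46, 0.022, 1.35, -0.088], TCP at [0.245, 0.575, 0.405] pointing down, gripper open.
Joint ranges: [-2.6, 2.6], [-0.5, 2.12], [-1.47, 1.34], [0.16, 2.42], [-1.27, 4.41], [0.06, 2.06], [-2.6, 2.6]. Speed limits (rad/s): [2.22, 2.22, 2.79, 2.79, 3.14, 3.14, 3.14].

## Interface

Orientations are given as a unit quaternion [x, y, z, w].
In Python, from workcell import manip, viewer, finder gives the robot as it stands.
- The arm moves only by the tool arm_command, never from a script. Its argument "plan" is a list of rows, each an object with "dp": the shift along the tool's x, y, z in mm, a list of three; "spin": the turn about the tool's z in rad. A call has 1 to 5 rows; each row shifts and turns the commanded pose from where the row before left it, along the tool's axes as they then stand; what a row does not reach is not made up. A row lasts 1/10 s, in which the tool goes at most 50 mm and 8.59 degrees, less where a joint would pass 70% of its speed; a pose out of reach is approached as far as the arm can. A call is refused whole if a number of a shift passes 50 or a number of a turn 0.15, either way. A call with a gripper value outside its range is refused whole. "grip" is the closure, from -1 (fully open) to 1 (shut), set as the call begins (left out, the last holds). The fingers move at their own pace and stop on an object; "newtons" is the grip in N (left out, the last holds). Time passes only in rows, so rows that do not move let the fingers close. It gives the time, the measured TCP pose, the force, the opening and the grip force at its end, in the units of the state.
- manip.get_obs(): the state, without advancing time (a new reading comes with each control period).
- viewer.camera(name): name is "scene" or "top" or "wrist"; returns the picture (400x640x3 uint8, blue, green, red); there is no depth.
- viewer.camera_params(name): a dict with "vertical_fov" (degrees; the focal length in pixels is half the picture's height over the tangent of half this angle, whatever the lens; pixels are square), "cx", "cy" (the principal point, pixels), "k1" (the pictures are not rectified: a ray, as slopes to the right and down, at radius r is drawn at 1 + k1 r^2 times it, then the intrinsics apply), "R" (3x3) and "t" (3): a world point X has camera coordinates R X + t; the wrist camera has in their place "T_tool_cam" (4x4, takes a point from camera to tool coordinates, whose origin is the TCP and whose axes are the flange's). Camera axes: x right, y down, z forward; pixel columns grow to the right and rows downward; lengths in m; the calibration is good to about 2 mm. A picture is of the moment at which its call begins: read the wrist's pose just before it. camera_params takes no time and is no camera call.
- manip.hand_in(): hands the job in; it is judged then, once.
Trained networks look in the newest picture that a camera, given by its name, has taken for a name from the list of things; names that differ only in an ending like _2 or _b are one class to them, and where a whole thing is asked for, a point or a joint stands for the part that bears it (a point fixed in the world has none). Each returns a list of dicts, best first, with "score" (0 to 1); they miss things now and then, are a little off and sometimes report something else, mostly with a low value. They report only what shows in the picture. A call takes as long as a camera call.
- finder.find_in(camera, thing): "position" ([x, y, z] in m, in world coordinates, good to about 4 mm: the middle of the surface that is visible of it).
The state is a dict: "clock": time; "joint_pos": joint angles; "joint_velocities": joint speeds; "tau": joint torques, N m; "position": TCP position; "ee_rot": TCP orientation; "ft_force": force on the tool from outside, world axes, zero at the start; "torque": the same for the moment, N m; "grip_width": opening from 0.0 (shut) to 1.0 (fully open); "grasp_force": force on a finger pad.
Only numpy, scipy, OpenCV 4.12 (cv2) and the standard library are available. Lean on these libraries where they do the work, as an engineer would, in place of code of your own. Each camera call takes 0.05 s, during which the arm holds its last target. There are 200 camera calls.

## Task

Press the ratchet pawl of the hand press free by pushing its thumb tab down, then push the press's lever down by its handle until the flanged bush is fully home in the casting, and leave the lever down. Push with the fingertips only: grip and lift nothing, and leave the bearing, spare bush, spanner and oil can where they are.

Things in the scene. Friction and masses are not known exactly. Their poses are not given: they have to be found in the camera images.
- press: Blue bench hand press, fixed: bed plate 150x310x16 mm (x, y, z). Origin: centre of its underside; z up. y runs along the lever, ratchet end (-y) to handle end (+y). The mechanism lies on the line x=0; a blue side plate (12 mm thick, 164 high) stands at x=-24, y -110 to -10. An aluminium casting (114 wide; hub 54 wide, top z=82) is fixed on the bed at y=+30. Free space above tab and handle.
- lever_hinge (a point): Centre of the lever's hinge, axis along the press's x: y=-50, z=130 mm in the press frame, fixed. A toothed disc 98 mm in diameter turns with the lever on this axis; the pawl holds its teeth on the -y side.
- handle_top (a point): Middle of the upper face of the lever's flat black handle (36 mm wide, 85 long, 16 thick): 195 mm along the lever from the hinge, 18 above its centre line. Moves on a circle of 196 mm radius about the hinge: about 230 mm above the work surface with the lever up, 119 with the bush home. Push here.
- lever_arm (a joint): Lever angle, rad: 0 fully up (handle end 0.45 rad above level), grows downwards; starts 0 to 0.07, about 0.60 with the bush home. Stiff hinge: stays where left, 2 to 3 N at the handle moves it down. An engaged pawl blocks it at about 0.09. Its nose meets the bush at about 0.43; from there 8 to 12 N at the handle, then a hard stop when the bush is home.
- tab_top (a point): Middle of the upper face of the pawl's thumb tab, a flat steel plate 36 mm (x) by 34 mm (y), 6 mm thick, at the press's -y end: at x = 0, y = -180 mm, z = 100 mm in the press frame when the pawl is engaged. Pressed fully down it lies about 24 mm lower and 4 mm nearer -y.
- pawl (a joint): Pawl angle, rad. 0 = engaged in the teeth (start), grows as the thumb tab is pressed down; free of the teeth from 0.15; stop at 0.25. Its pin is stiff: 2 to 4 N on the tab moves it and it stays where it is left, no spring.
- bush_top (a point): Centre of the top of the brass bush that stands partly pressed into the casting, below the lever: collar 40 mm wide, 6 mm thick. Top at z = 99 to 102 mm at the start, 88 mm when home (collar seated on the hub).
- bush (a joint): How far the bush has gone in, m: starts at 0 to 0.003, 0.014 = fully home, collar on the hub. It takes 14 N straight down to move and has no spring.
- bearing: Loose steel ring bearing, 62 mm wide, 30 mm bore, 18 mm high, beside the press. Origin at the centre of its underside. To be left alone.
- spare_bush: Loose brass flanged bush, collar down: 40 mm wide, 36 mm high, beside the press. Origin at the centre of its underside. To be left alone.
- spanner: Loose steel spanner, 170 mm long, 8 mm thick, lying beside the press. Origin at the middle of its underside, x along it. To be left alone.
- oil_can: Loose grey can, 52 mm wide, 100 mm high, standing beside the press. Origin at the centre of its underside. To be left alone.

How it is judged:
By the outcome, as a careful person would: the job done as asked, in the order asked, and still so for the second after the job is handed in, with the robot touching nothing.
It also fails if it takes over 45 s, if anything falls off the work surface, if the arm or the gripper's body presses on something with over 40 N, if the wrist force passes 120 N, or if a joint passes its speed limit or range.

## Working session

There is one attempt and no reset: what is moved stays moved. The work goes in short steps, Python scripts to look and compute and a tool call to move; the robot and the scene stay as the last step left them, time stands still between calls to the robot, and variables do not carry over. Pictures are saved under pics/ and viewed, at most 10 in all, crops included, and the job is handed in when it is done.

Besides the shell and the picture viewer there is one more tool, called after "Request:" as name([rows], argument=value, ...), one row to a line, values as JSON. arm_command: Moves the arm, as the interface text tells. Its arguments: {"type":"object","properties":{"plan":{"type":"array","items":{"type":"object","properties":{"dp":{"type":"array","items":{"type":"number"}},"spin":{"type":"number"}}}},"grip":{"type":"number"},"newtons":{"type":"number"}},"required":["plan"]}

```bash
mkdir -p pics
python3 - <<'E'
from workcell import manip, viewer, finder
import cv2,numpy as np
for c in ["scene","top"]:
    cv2.imwrite(f"pics/{c}0.png",viewer.camera(c))
    for t in ["tab_top","handle_top","bush_top","press","lever_arm","oil_can","spare_bush","bearing","spanner"]:
        r=finder.find_in(c,t)[:2]
        print(c,t,[(np.round(d["position"],3).tolist(),round(d["score"],2)) for d in r])
print(manip.get_obs())
E
```

```text
scene tab_top [([0.564, -0.142, 0.101], 0.82)]
scene handle_top [([0.544, 0.039, 0.181], 0.71), ([0.563, -0.141, 0.102], 0.56)]
scene bush_top [([0.539, 0.027, 0.102], 0.59)]
scene press [([0.55, 0.038, 0.034], 0.94)]
scene lever_arm [([0.542, 0.036, 0.177], 0.6)]
scene oil_can [([0.441, -0.129, 0.1], 0.91)]
scene spare_bush [([0.422, 0.051, 0.021], 0.65)]
scene bearing [([0.663, 0.128, 0.018], 0.9), ([0.542, 0.028, 0.102], 0.27)]
scene spanner [([0.71, -0.055, 0.004], 0.72), ([0.537, 0.027, 0.105], 0.67)]
top tab_top [([0.566, -0.17, 0.098], 0.78)]
top handle_top [([0.533, 0.073, 0.202], 0.66)]
top bush_top [([0.528, 0.018, 0.103], 0.63), ([0.704, -0.068, 0.004], 0.42)]
top press [([0.526, -0.002, 0.025], 0.72), ([0.528, 0.017, 0.102], 0.17)]
top lever_arm [([0.532, 0.074, 0.2], 0.92)]
top oil_can [([0.436, -0.131, 0.099], 0.87)]
top spare_bush [([0.417, 0.046, 0.037], 0.85)]
top bearing [([0.658, 0.119, 0.014], 0.87), ([0.527, 0.003, 0.024], 0.61)]
top spanner [([0.704, -0.067, 0.006], 0.76)]
{'clock': 1.0, 'joint_pos': array([-1.19062398,  0.33215968, -0.06473207,  1.46008193,  0.02162293,
        1.34987189, -0.08848502]), 'joint_velocities': array([-0.00051722,  0.00058234,  0.00057513, -0.00040918,  0.00105875,
        0.00131121, -0.00047828]), 'tau': array([-6.80321809e-04, -6.25241590e+01,  4.78714588e-02, -3.91819346e+01,
        1.62003818e-02,  1.87164493e-03,  3.08076572e-06]), 'position': array([0.2449585 , 0.57500625, 0.40477144]), 'ee_rot': array([2.00001628e-01, 9.79795561e-01, 8.66954631e-05, 1.14031803e-05]), 'ft_force': array([ 0.49881682, -0.66178809,  0.51903156]), 'torque': array([-0.00470298,  0.00683252,  0.0122342 ]), 'grasp_force': 0.0, 'grip_width': 0.9994272310778122}
```

View pics/scene0.png

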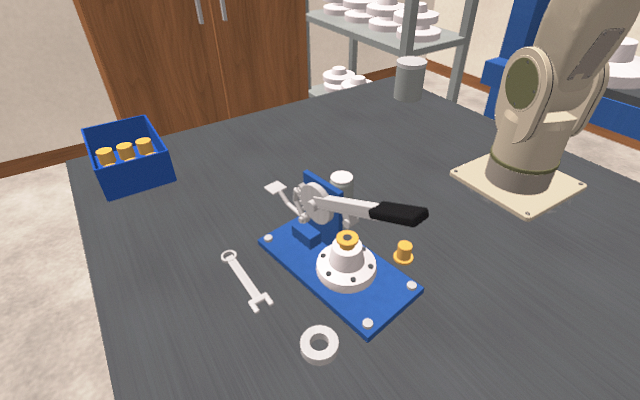

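View pics/top0.png

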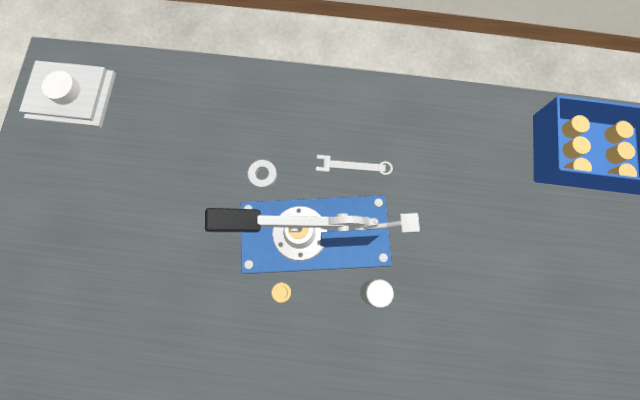

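The scene view shows the tab at about (276,188), the handle at (400,214), and the bed corners at (258,242), (423,290) and (369,336). In the top view the tab is at (410,223), the handle at (233,219), and the bed corners are near (241,204), (386,197), (391,264) and (242,273). The networks' tab positions from the two cameras differ by 3 cm in y, so I'll check them with the calibration.

```bash
cat > h.py <<'E'
import numpy as np,cv2
from workcell import viewer
def ray(c,uv):
    p=viewer.camera_params(c); f=200/np.tan(np.radians(p["vertical_fov"])/2)
    K=np.array([[f,0,p["cx"]],[0,f,p["cy"]],[0,0,1.]])
    s=cv2.undistortPoints(np.array([[uv]],float),K,np.array([p["k1"],0,0,0,0.]))[0,0]
    R=np.array(p["R"]); return -R.T@np.array(p["t"]), R.T@np.array([s[0],s[1],1])
def at(c,uv,z):
    o,d=ray(c,uv); return np.round(o+d*(z-o[2])/d[2],4)
def tri(uv1,uv2):
    (a,d),(b,e)=ray("scene",uv1),ray("top",uv2)
    s=np.linalg.lstsq(np.c_[d,-e],b-a,rcond=None)[0]
    p,q=a+d*s[0],b+e*s[1]; return np.round((p+q)/2,4),np.linalg.norm(p-q)
E
python3 - <<'E'
from h import *
im=cv2.imread("pics/top0.png"); 
for c,l in [("top",[(241,204),(386,197),(391,264),(242,273)]),("scene",[(258,242),(423,290),(369,336)])]:
    for u in l: print(c,u,at(c,u,.016))
print("tab",at("top",(410,223),.1),at("scene",(276,188),.1),tri((276,188),(410,223)))
print("handle",at("top",(233,219),.215),at("scene",(400,214),.215),tri((400,214),(233,219)))
print("bush",at("top",(298,231),.1),at("scene",(347,239),.1))
print("can",at("top",(380,293),.1),at("scene",(342,178),.1))
big=cv2.resize(im[185:285,195:425],None,fx=3.4,fy=3.4,interpolation=cv2.INTER_CUBIC)
s=cv2.imread("pics/scene0.png")[165:345,250:435]
s=cv2.resize(s,None,fx=1.4,fy=1.4,interpolation=cv2.INTER_CUBIC)
o=np.zeros((600,782,3),np.uint8); o[:340]=big; o[345:345+252,:259]=s; cv2.imwrite("pics/z.png",o)
E
```

```text
top (241, 204) [0.5886 0.1565 0.016 ]
top (386, 197) [ 0.6406 -0.1488  0.016 ]
top (391, 264) [ 0.5003 -0.1704  0.016 ]
top (242, 273) [0.446  0.1313 0.016 ]
scene (258, 242) [ 0.6444 -0.1328  0.016 ]
scene (423, 290) [0.4501 0.1399 0.016 ]
scene (369, 336) [0.5873 0.1603 0.016 ]
tab [ 0.574  -0.1839  0.1   ] [ 0.5747 -0.1733  0.1   ] (array([ 0.5729, -0.1836,  0.0939]), np.float64(0.005410174033753508))
handle [0.525  0.1185 0.215 ] [0.5216 0.127  0.215 ] (array([0.5224, 0.1221, 0.2124]), np.float64(0.008354864516854379))
bush [0.5341 0.023  0.1   ] [0.5406 0.0306 0.1   ]
can [ 0.4397 -0.1385  0.1   ] [ 0.4404 -0.1284  0.1   ]
```

View pics/z.png

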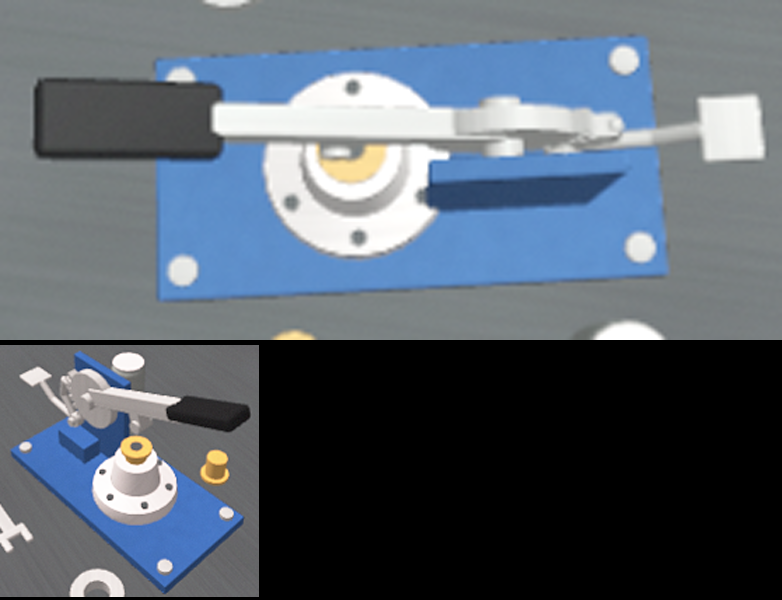

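From the top view the bed centre is about (0.544,-0.008) with a yaw of 0.166. That puts the tab at (0.574,-0.185) and the handle at about (0.524,0.113), and both match the direct measurements. I'll close the fingers, rise and travel.

Request:
arm_command([
  {"dp": [-33, -32, -12]},
  {"dp": [-33, -32, -12]},
  {"dp": [-33, -32, -12]},
  {"dp": [-33, -32, -12]},
  {"dp": [-35, -33, 0]},
], grip=1)

```text
invalid input at $.plan[0]: expected keys dp, spin
```

Request:
arm_command([
  {"dp": [-35, -33, 0]},
  {"dp": [-35, -33, 0]},
  {"dp": [-35, -33, 0]},
  {"dp": [-35, -33, 0]},
  {"dp": [-35, -33, 0]},
])

```text
invalid input at $.plan[0]: expected keys dp, spin
```

Request:
arm_command([
  {"dp": [-35, -33, 0]},
  {"dp": [-35, -33, 0]},
  {"dp": [-35, -33, 0]},
  {"dp": [-35, -33, 0]},
  {"dp": [0, 0, 0]},
])

```text
invalid input at $.plan[0]: expected keys dp, spin
```

Request:
arm_command([
  {"dp": [-33, -32, -12], "spin": 0},
  {"dp": [-33, -32, -12], "spin": 0},
  {"dp": [-33, -32, -12], "spin": 0},
  {"dp": [-33, -32, -12], "spin": 0},
  {"dp": [-35, -33, 0], "spin": 0},
], grip=1)

```text
clock: 1.5
position: [0.336, 0.3599, 0.4545]
ee_rot: [0.2, 0.98, 0.002, 0.001]
ft_force: [2.2, 0.3, -0.7]
grip_width: 0.14
grasp_force: 0.0
```

Request:
arm_command([
  {"dp": [-35, -33, 0], "spin": 0},
  {"dp": [-35, -33, 0], "spin": 0},
  {"dp": [-35, -33, 0], "spin": 0},
  {"dp": [-35, -33, 0], "spin": 0},
  {"dp": [-35, -33, 0], "spin": 0},
])

```text
clock: 2.0
position: [0.4321, 0.1389, 0.453]
ee_rot: [0.2, 0.98, 0.0, 0.0]
ft_force: [2.5, 0.7, -0.1]
grip_width: -0.003
grasp_force: 0.0
```

Request:
arm_command([
  {"dp": [-35, -33, 0], "spin": 0},
  {"dp": [-35, -33, 0], "spin": 0},
  {"dp": [-35, -33, 0], "spin": 0},
  {"dp": [-35, -33, 0], "spin": 0},
  {"dp": [-35, -33, 0], "spin": 0},
])

```text
clock: 2.5
position: [0.5284, -0.0813, 0.4531]
ee_rot: [0.2, 0.98, 0.0, 0.001]
ft_force: [1.2, 0.9, 0.2]
grip_width: 0.001
grasp_force: 0.0
```

Request:
arm_command([
  {"dp": [-32, -30, 20], "spin": 0},
  {"dp": [-32, -30, 20], "spin": 0},
  {"dp": [0, 0, 30], "spin": 0},
  {"dp": [0, 0, 0], "spin": 0},
  {"dp": [0, 0, 0], "spin": 0},
])

```text
clock: 3.0
position: [0.5636, -0.1589, 0.3831]
ee_rot: [0.2, 0.98, 0.0, -0.0]
ft_force: [0.9, -0.3, 0.7]
grip_width: -0.0
grasp_force: 0.0
```

Run:
```python
from workcell import manip,viewer,finder
import cv2,numpy as np
from scipy.spatial.transform import Rotation as Ro
o=manip.get_obs(); im=viewer.camera("wrist"); cv2.imwrite("pics/w1.png",im)
print(o["position"],o["ee_rot"])
for t in ["tab_top","handle_top"]: print(t,[(np.round(d["position"],3),d["score"]) for d in finder.find_in("wrist",t)[:2]])
p=viewer.camera_params("wrist"); print(p)
```

```text
[ 0.56358203 -0.15888475  0.38311971] [ 1.99566273e-01  9.79884238e-01  1.78680669e-04 -3.88181321e-04]
tab_top [(array([ 0.568, -0.17 ,  0.102]), 0.74)]
handle_top [(array([ 0.54 , -0.023,  0.165]), 0.7), (array([ 0.702, -0.064,  0.007]), 0.16)]
{'vertical_fov': 65.37024738757295, 'cx': 321.5389147721553, 'cy': 199.48627170433176, 'k1': -0.0035718221271391314, 'T_tool_cam': array([[ 1.65789912e-03, -9.59381110e-01, -2.82108380e-01,
         7.20853526e-02],
       [ 9.99998151e-01,  1.31559020e-03,  1.40280720e-03,
        -5.87438198e-04],
       [-9.74687710e-04, -2.82110184e-01,  9.59381516e-01,
         3.01802391e-02],
       [ 0.00000000e+00,  0.00000000e+00,  0.00000000e+00,
         1.00000000e+00]])}
```

View pics/w1.png

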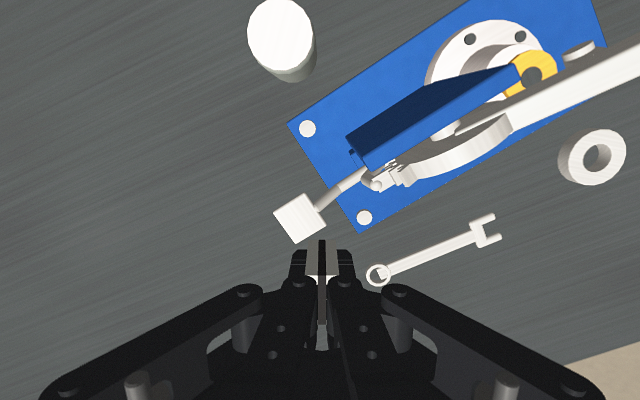

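The wrist view shows the tab centred near (300,218), with the closed fingertips at about (322,262).

```bash
cat >> h.py <<'E'
def wat(pos,q,uv,z):
    from scipy.spatial.transform import Rotation as Ro
    p=viewer.camera_params("wrist"); f=200/np.tan(np.radians(p["vertical_fov"])/2)
    K=np.array([[f,0,p["cx"]],[0,f,p["cy"]],[0,0,1.]])
    s=cv2.undistortPoints(np.array([[uv]],float),K,np.array([p["k1"],0,0,0,0.]))[0,0]
    R=Ro.from_quat(q).as_matrix(); T=np.array(p["T_tool_cam"])
    o=R@T[:3,3]+pos; d=R@T[:3,:3]@np.array([s[0],s[1],1]); return np.round(o+d*(z-o[2])/d[2],4)
E
python3 - <<'E'
from h import *
from workcell import manip
o=manip.get_obs(); P,q=o["position"],o["ee_rot"]
t=wat(P,q,(300,218),.1); print(t)
for u in [(287,124),(359,233)]: print(wat(P,q,u,.016))
from scipy.spatial.transform import Rotation as Ro
print("tool mm",1000*Ro.from_quat(q).inv().apply(t+[0,0,.173]-P))
E
```

```text
[ 0.5752 -0.1836  0.1   ]
[ 0.4993 -0.1707  0.016 ]
[ 0.6448 -0.1449  0.016 ]
tool mm [-19.87178963 -18.57491659 111.54875486]
```

Request:
arm_command([
  {"dp": [-20, -20, 20], "spin": 0},
  {"dp": [0, 0, 35], "spin": 0},
  {"dp": [0, 0, 35], "spin": 0},
  {"dp": [0, 0, 15], "spin": 0},
  {"dp": [0, 0, 0], "spin": 0},
])

```text
clock: 3.65
position: [0.5739, -0.185, 0.2769]
ee_rot: [0.199, 0.98, 0.0, -0.001]
ft_force: [0.1, -0.8, 0.4]
grip_width: -0.004
grasp_force: 0.0
```

Request:
arm_command([
  {"dp": [0, 0, 5], "spin": 0},
  {"dp": [0, 0, 5], "spin": 0},
  {"dp": [0, 0, 4], "spin": 0},
  {"dp": [0, 0, 4], "spin": 0},
  {"dp": [0, 0, 0], "spin": 0},
])

```text
clock: 4.15
position: [0.5741, -0.1859, 0.2596]
ee_rot: [0.2, 0.98, 0.0, 0.0]
ft_force: [0.7, -2.1, 1.8]
grip_width: 0.0
grasp_force: 1.1
```

Request:
arm_command([
  {"dp": [0, 0, 3], "spin": 0},
  {"dp": [0, 0, 3], "spin": 0},
  {"dp": [0, 0, 2], "spin": 0},
  {"dp": [0, 0, 1], "spin": 0},
  {"dp": [0, 0, 0], "spin": 0},
])

```text
clock: 4.65
position: [0.5742, -0.1862, 0.2515]
ee_rot: [0.2, 0.98, 0.0, 0.0]
ft_force: [-2.3, -1.7, 11.5]
grip_width: 0.002
grasp_force: 5.6
```

Request:
arm_command([
  {"dp": [0, 0, 1], "spin": 0},
  {"dp": [0, 0, 1], "spin": 0},
  {"dp": [0, 0, 0], "spin": 0},
])

```text
clock: 4.95
position: [0.5743, -0.1863, 0.2508]
ee_rot: [0.2, 0.98, 0.0, 0.001]
ft_force: [-6.7, 0.4, 23.2]
grip_width: -0.002
grasp_force: 11.3
```

The pawl is at its stop: the force rose to 23 N with the tip 24 mm down. I'll lift and go to the handle.

Request:
arm_command([
  {"dp": [0, 0, -20], "spin": 0},
  {"dp": [0, 0, -45], "spin": 0},
  {"dp": [0, 0, -45], "spin": 0},
  {"dp": [0, 0, -45], "spin": 0},
  {"dp": [0, 0, -45], "spin": 0},
])

```text
clock: 5.45
position: [0.5737, -0.1852, 0.4499]
ee_rot: [0.2, 0.98, 0.001, -0.001]
ft_force: [0.4, -0.1, -0.1]
grip_width: -0.001
grasp_force: 0.0
```

Request:
arm_command([
  {"dp": [25, 39, -10], "spin": 0},
  {"dp": [25, 39, -10], "spin": 0},
  {"dp": [25, 39, 0], "spin": 0},
  {"dp": [25, 39, 0], "spin": 0},
  {"dp": [25, 39, 0], "spin": 0},
])

```text
clock: 5.95
position: [0.5345, 0.0448, 0.4683]
ee_rot: [0.2, 0.98, 0.0, -0.001]
ft_force: [1.1, -0.5, 0.2]
grip_width: 0.001
grasp_force: 0.0
```

Request:
arm_command([
  {"dp": [20, 30, 0], "spin": 0},
  {"dp": [19, 29, 0], "spin": 0},
  {"dp": [0, 0, 0], "spin": 0},
  {"dp": [0, 0, 0], "spin": 0},
])

```text
clock: 6.35
position: [0.5223, 0.113, 0.4681]
ee_rot: [0.199, 0.98, -0.0, -0.001]
ft_force: [-0.3, -0.3, 0.1]
grip_width: 0.005
grasp_force: 0.0
```

Run:
```python
from workcell import manip,viewer,finder
import cv2,numpy as np
o=manip.get_obs(); im=viewer.camera("wrist"); cv2.imwrite("pics/w2.png",im)
print(o["position"],o["ee_rot"],o["ft_force"])
for t in ["handle_top"]: print(t,[(np.round(d["position"],3),d["score"]) for d in finder.find_in("wrist",t)[:2]])
s=viewer.camera("scene"); cv2.imwrite("pics/s2.png",s)
print("tab",[(np.round(d["position"],3),d["score"]) for d in finder.find_in("scene","tab_top")[:2]])
```

```text
[0.52234567 0.11299299 0.46805705] [ 1.98891778e-01  9.80021139e-01 -2.78658159e-04 -7.40899607e-04] [-0.326277   -0.31796374  0.1032371 ]
handle_top [(array([0.522, 0.093, 0.21 ]), 0.66)]
tab [(array([ 0.563, -0.126,  0.082]), 0.7), (array([0.423, 0.056, 0.018]), 0.19)]
```

View pics/w2.png

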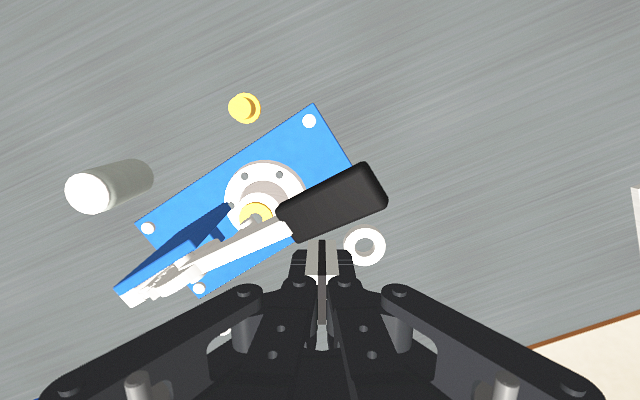

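View pics/s2.png

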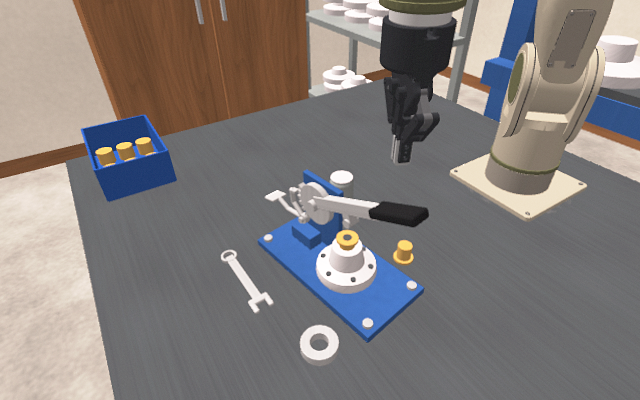

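The scene view shows the tab now lower, at (275,196), and the tool clear. In the wrist view the handle's top face is centred near (331,199).

Run:
```python
from h import *
from workcell import manip
from scipy.spatial.transform import Rotation as Ro
o=manip.get_obs(); P,q=o["position"],o["ee_rot"]
for z in (.22,.23):
    t=wat(P,q,(331,199),z); print(t)
c=np.array([.5443,-.0075]);a=.166
for th in np.arange(0,.61,.1):
    g=.45-th; y=-.05+.195*np.cos(g)-.018*np.sin(g); z=.13+.195*np.sin(g)+.018*np.cos(g)
    w=np.r_[c+y*np.array([-np.sin(a),np.cos(a)]),z+.173]
    print(round(th,2),w.round(4),"tool d",(1000*Ro.from_quat([.2,.9798,0,0]).inv().apply(w-P)).round(1))
```

```text
[0.5179 0.1201 0.22  ]
[0.5151 0.121  0.23  ]
0.0 [0.5248 0.1086 0.404 ] tool d [-2.6 -1.3 64.6]
0.1 [0.5233 0.1178 0.3868] tool d [ 2.4  6.5 81.8]
0.2 [0.5221 0.1251 0.3687] tool d [ 6.4 12.8 99.9]
0.3 [0.5211 0.1307 0.3499] tool d [  9.4  17.6 118.6]
0.4 [0.5205 0.1344 0.3307] tool d [ 11.4  20.7 137.9]
0.5 [0.5202 0.1362 0.3112] tool d [ 12.4  22.2 157.4]
0.6 [0.5203 0.136  0.2917] tool d [ 12.3  22.1 176.9]
```

Request:
arm_command([
  {"dp": [2, 3, 35], "spin": 0},
  {"dp": [0, 1, 20], "spin": 0},
  {"dp": [0, 0, 6], "spin": 0},
  {"dp": [0, 0, 6], "spin": 0},
  {"dp": [0, 0, 6], "spin": 0},
])

```text
clock: 7.05
position: [0.5229, 0.1161, 0.3965]
ee_rot: [0.2, 0.98, 0.001, 0.001]
ft_force: [-0.4, 0.7, 3.5]
grip_width: 0.003
grasp_force: 1.7
```

Request:
arm_command([
  {"dp": [1, 2, 6], "spin": 0},
  {"dp": [1, 2, 6], "spin": 0},
  {"dp": [1, 2, 6], "spin": 0},
  {"dp": [1, 2, 6], "spin": 0},
  {"dp": [1, 2, 6], "spin": 0},
])

```text
clock: 7.55
position: [0.5217, 0.1281, 0.3653]
ee_rot: [0.2, 0.98, 0.0, -0.0]
ft_force: [-1.7, 0.4, 3.7]
grip_width: 0.003
grasp_force: 1.7
```

Request:
arm_command([
  {"dp": [1, 1, 6], "spin": 0},
  {"dp": [1, 1, 6], "spin": 0},
  {"dp": [1, 1, 6], "spin": 0},
  {"dp": [1, 1, 6], "spin": 0},
  {"dp": [1, 1, 6], "spin": 0},
])

```text
clock: 8.05
position: [0.5193, 0.134, 0.3353]
ee_rot: [0.2, 0.98, -0.0, 0.0]
ft_force: [1.7, -0.2, 2.4]
grip_width: 0.003
grasp_force: 1.6
```

Request:
arm_command([
  {"dp": [0, 1, 5], "spin": 0},
  {"dp": [0, 0, 5], "spin": 0},
  {"dp": [0, 0, 4], "spin": 0},
  {"dp": [0, 0, 4], "spin": 0},
  {"dp": [0, 0, 4], "spin": 0},
])

```text
clock: 8.55
position: [0.5193, 0.1359, 0.3141]
ee_rot: [0.2, 0.98, 0.001, -0.0]
ft_force: [-4.7, 2.0, 11.1]
grip_width: -0.002
grasp_force: 5.8
```

Request:
arm_command([
  {"dp": [0, 0, 4], "spin": 0},
  {"dp": [0, 0, 4], "spin": 0},
  {"dp": [0, 0, 3], "spin": 0},
  {"dp": [0, 0, 3], "spin": 0},
  {"dp": [0, 0, 0], "spin": 0},
])

```text
clock: 9.05
position: [0.5193, 0.136, 0.2997]
ee_rot: [0.2, 0.98, 0.001, -0.0]
ft_force: [-2.2, 3.1, 6.0]
grip_width: -0.002
grasp_force: 3.1
```

Home is at about z=0.292. I'll go on slowly until the hard stop.

Request:
arm_command([
  {"dp": [0, 0, 2], "spin": 0},
  {"dp": [0, 0, 2], "spin": 0},
  {"dp": [0, 0, 2], "spin": 0},
  {"dp": [0, 0, 1], "spin": 0},
  {"dp": [0, 0, 0], "spin": 0},
])

```text
clock: 9.55
position: [0.5193, 0.1358, 0.2929]
ee_rot: [0.2, 0.98, 0.001, -0.0]
ft_force: [-3.8, 2.5, 7.4]
grip_width: 0.0
grasp_force: 4.1
```

Request:
arm_command([
  {"dp": [0, 0, 1], "spin": 0},
  {"dp": [0, 0, 1], "spin": 0},
  {"dp": [0, 0, 0], "spin": 0},
])

```text
clock: 9.85
position: [0.5194, 0.1358, 0.2918]
ee_rot: [0.2, 0.98, 0.001, -0.0]
ft_force: [-6.9, 1.9, 18.5]
grip_width: -0.0
grasp_force: 9.0
```

Request:
arm_command([
  {"dp": [0, 0, 1], "spin": 0},
  {"dp": [0, 0, 0], "spin": 0},
])

```text
clock: 10.05
position: [0.5195, 0.1358, 0.2914]
ee_rot: [0.2, 0.98, 0.001, -0.0]
ft_force: [-9.9, 1.6, 23.4]
grip_width: -0.003
grasp_force: 12.0
```

The force is at 23 N with almost no travel, so this is the hard stop, and the height matches home. I'll lift clear and check.

Request:
arm_command([
  {"dp": [0, 0, -10], "spin": 0},
  {"dp": [0, 0, -40], "spin": 0},
  {"dp": [0, 0, -45], "spin": 0},
  {"dp": [0, 0, -45], "spin": 0},
  {"dp": [0, 0, 0], "spin": 0},
])

```text
clock: 10.55
position: [0.5205, 0.1348, 0.4355]
ee_rot: [0.2, 0.98, 0.003, 0.003]
ft_force: [-0.5, -0.1, -0.7]
grip_width: -0.002
grasp_force: 0.0
```

Run:
```python
from workcell import manip,viewer,finder
import cv2,numpy as np
s=viewer.camera("scene")[160:350,220:440]; cv2.imwrite("pics/s3.png",cv2.resize(s,None,fx=3,fy=3,interpolation=cv2.INTER_CUBIC))
for t in ["handle_top","bush_top"]: print(t,[(np.round(d["position"],3),d["score"]) for d in finder.find_in("scene",t)[:2]])
print(manip.get_obs()["ft_force"])
```

```text
handle_top [(array([0.543, 0.058, 0.127]), 0.86)]
bush_top [(array([0.543, 0.033, 0.092]), 0.73), (array([ 0.709, -0.054,  0.005]), 0.73)]
[-0.28402548 -0.17040992 -0.79485903]
```

View pics/s3.png

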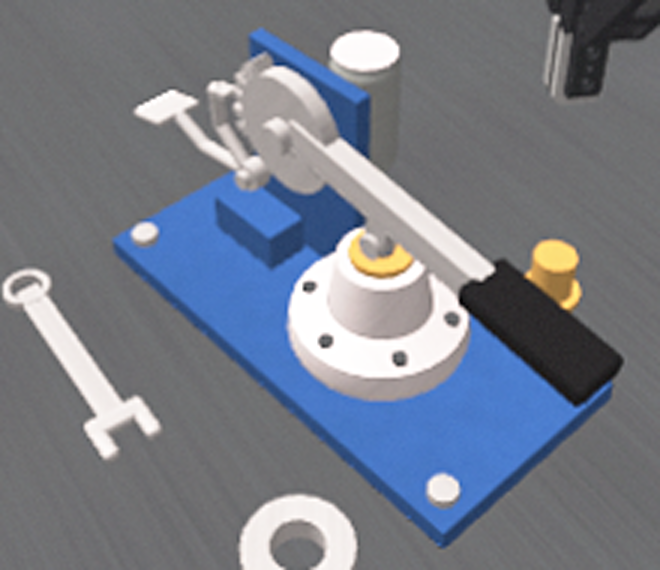

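The crop shows the lever down, with the bush collar seated on the hub at about (380,255), the tool clear and the loose parts where they were.

```bash
python3 -c "
from workcell import manip
print(manip.hand_in())"
```

```text
the job is handed in; nothing more can be done
None
```

The pawl was pressed free, then the lever was pushed down to its hard stop with the bush home in the casting. The lever was left down, the tool is clear, the loose parts were not touched, and the job is handed in.

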